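Shut the keeper bar on the pueblo-house tray

ROBOT

A 6-joint arm with a two-finger parallel gripper is mounted at the origin on the work surface. World frame = base frame: x ahead of the robot, y to its left, z up, the work surface at z = 0. Lengths are in m, angles in rad, forces in N, time in s.
With the tool pointing down it reaches from about 0.325 to 0.9 m from the base axis. Payload 6.1 kg.
Tool frame: the origin (TCP) lies midway between the tips of the shut fingers; the grasp point (between the pads) lies 19 mm behind it; z points along the fingers, y is the line along which they close (so a half turn about z gives the same grasp; the last joint's range is limited). The gripper opens to 85 mm and grips with 20 to 120 N. Pads are 22 mm wide; open, the fingers measure 114 mm over their backs; the gripper's body (76 mm by 85 mm) begins 54 mm behind the grasp point. The pads swing forward as they close: fully open they stand 13 mm farther back than shut.
Start: joints at [1.215, 0.22, 1.526, -0, 1.395, -0.126], TCP at [0.142, 0.609, 0.231] pointing down, gripper open.
Joint ranges: [-2.98, 2.98], [-0.91, 2.08], [0.09, 2.57], [-1.24, 4.39], [0.2, 2.65], [-2.68, 2.68]. Speed limits (rad/s): [2.57, 2.57, 3.01, 3.14, 3.14, 3.14].

INTERFACE

Orientations are given as [roll, pitch, yaw] about the fixed x, y, z axes, in that order (R = Rz(yaw) Ry(pitch) Rx(roll)).
In Python, from plant import movep, move_l, set_joints, gripper_to, hold, inverse_kinematics, observe, get_image, get_calibration, Unreachable, job_done gives the robot as it stands. Calls block until the motion is done:
- movep(position, orientation): joint-space move of the TCP to a pose.
- move_l(position, feed=0.15, rotation=None, max_force=None): straight line of the TCP; rotation=None keeps the orientation; feed is the mean speed in m/s. With max_force (N) it stops when the force on the tool has changed by that much, and returns True; else False.
- set_joints(angles): joint-space move.
- gripper_to(opening, f_grip=None): finger opening in m; f_grip is the grip in N (None keeps the last); returns when the fingers have stopped.
- hold(seconds).
- inverse_kinematics(position, orientation): joint angles nearest the present ones, or None.
- observe(): the state.
- get_image(name): name is "scene" or "side" or "wrist"; returns (picture, depth): 400x640x3 uint8, red, green, blue; 400x640 float32, m along the optical axis (not along the pixel's ray), 0 where there is no reading.
- get_calibration(name): a dict with "intrinsics" (3x3 intrinsics, pixels), "dist_coeffs" ([k1, k2, p1, p2, k3] as OpenCV has them; the pictures are not rectified), "world_from_camera" (4x4, takes a point from camera to world coordinates). Camera axes: x right, y down, z forward; pixel columns grow to the right and rows downward; lengths in m; the calibration is good to about 2 mm. A picture is of the moment at which its call begins: read the wrist's pose just before it. get_calibration takes no time and is no camera call; for the wrist camera it gives the pose at the moment of the call.
A pose or a line that the arm cannot do raises Unreachable and nothing moves.
- job_done(): hands the job in; it is judged then, once.
The state is a dict: "time_s": time; "q": joint angles; "joint_velocities": joint speeds; "joint_torque": joint torques, N m; "eef_pos": TCP position; "tcp_rot": TCP orientation; "ft_force": force on the tool from outside, world axes, zero at the start; "torque": the same for the moment, N m; "opening": finger opening in m; "grasp_force": force on a finger pad.
Only numpy, scipy, OpenCV 4.12 (cv2) and the standard library are available. Lean on these libraries where they do the work, as an engineer would, in place of code of your own. Each camera call takes 0.05 s, during which the arm holds its last target. There are 200 camera calls.

TASK

The painted wooden pueblo house stands in one of two wooden display trays on the shelf. Swing that tray's brass keeper bar shut by its red knob, all the way across the open front until it snaps past the catch and sits home, then let go. Leave the pueblo house standing where it is, and leave the keeper bar of the owl's tray as it is.

Things in the scene. Friction and masses are not known exactly. Their poses are not given: they have to be found in the camera images.
- house_keeper (a joint): Upright hinge of the keeper bar on the pueblo house's tray, rad: 0 is fully shut against its stop (bar across the tray's open front); grows as the bar swings out. Starts 0.7 to 1.3. Light friction: it stays where left. From above it shuts counter-clockwise. A spring ball resists from about 0.16 to 0.08 rad (about 5 N at the knob); below 0.08 it drives the bar to 0 and keeps it there.
- house_keeper_knob (a point): Centre of that bar's red knob, half-way up, 82 mm above the shelf. Knob: upright cylinder 20 mm across, 45 mm tall, on a brass bar 12 mm wide (bar top 57 mm up). Axes turn with the bar: z up; +y along the bar to the hinge axis, 110 mm from the knob axis; +x the way the knob moves in shutting. Bar ends 52 mm beyond the knob. When shut, the house is 50 mm or more behind the knob axis.
- owl_keeper_knob (a point): The same point on the like knob of the other tray, which holds a white ceramic owl bank with blue wings (118 mm tall). Its bar also starts open and must be left alone. Same sizes and axes.
- house_center (a point): Centre, half-way up, of the painted wooden pueblo house: adobe-coloured stepped block with teal doors and windows, 62 x 94 mm, 102 mm tall, loose in its dark wooden tray (160 x 200 mm, floor 12 mm thick, back wall 45 mm high; its open front faces roughly towards the robot). z up.
Things that resemble listed ones, but are neither listed nor needed, are in the scene too. Leave any pink look-alike of the part that bears house_center alone.

How it is judged:
By the outcome, as a careful person would: the job done as asked, in the order asked, and still so for the second after the job is handed in, with the robot touching nothing.
It also fails if it takes over 32 s, if anything falls off the work surface, if the arm or the gripper's body presses on something with over 40 N, if the wrist force passes 120 N, or if a joint passes its speed limit or range.

## Working session

There is one attempt and no reset: what is moved stays moved. The work goes in short steps, each a Python script; the robot and the scene stay as the last script left them, time stands still between calls to the robot, and variables do not carry over. Pictures are saved under pics/ and viewed, at most 10 in all, crops included, and the job is handed in when it is done.

```bash
mkdir -p pics; cat > h.py <<'E'
import numpy as np, cv2
from plant import *
def snap(name,fn):
    c=get_calibration(name); im,d=get_image(name)
    cv2.imwrite(f'pics/{fn}.png',im[:,:,::-1]); np.savez(f'pics/{fn}.npz',im=im,d=d,K=c['intrinsics'],D=c['dist_coeffs'],T=c['world_from_camera'])
    return im,d,c
def load(fn):
    z=np.load(f'pics/{fn}.npz'); return z
def ray(z,uv):
    p=cv2.undistortPoints(np.array([[uv]],float),z['K'],z['D'])[0,0]
    return z['T'][:3,3], z['T'][:3,:3]@np.array([p[0],p[1],1])
def onplane(z,uv,h):
    o,r=ray(z,uv); return o+r*(h-o[2])/r[2]
def deproj(z,uv):
    o,r=ray(z,uv); return o+r*float(z['d'][int(round(uv[1])),int(round(uv[0]))])
E
python3 - <<'E'
from h import *
a=snap('scene','scene0');b=snap('side','side0')
print(observe()['time_s'],get_calibration('scene')['world_from_camera'],get_calibration('side')['world_from_camera'])
E
```

```text
0.1 [[-1.54432112e-01  7.61349185e-01 -6.29680984e-01  1.21449300e+00]
 [ 9.88003400e-01  1.18966943e-01 -9.84690166e-02  1.60743663e-01]
 [-5.80838236e-05 -6.37333731e-01 -7.70587900e-01  9.00781438e-01]
 [ 0.00000000e+00  0.00000000e+00  0.00000000e+00  1.00000000e+00]] [[-0.97907513 -0.08567784  0.18458383  0.3562376 ]
 [-0.20229693  0.50822573 -0.83712757  0.98182471]
 [-0.02208697 -0.85695153 -0.51492353  0.64427489]
 [ 0.          0.          0.          1.        ]]
```

View pics/scene0.png

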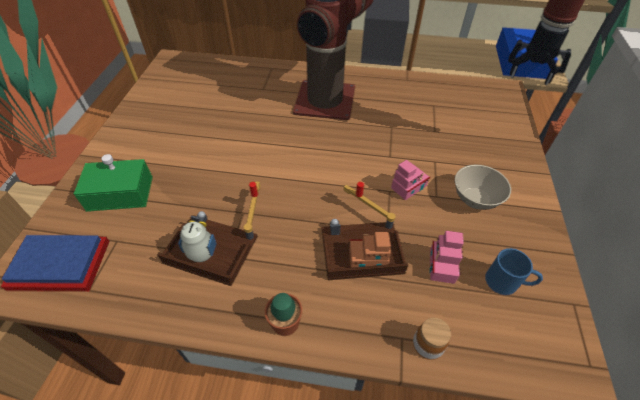

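View pics/side0.png

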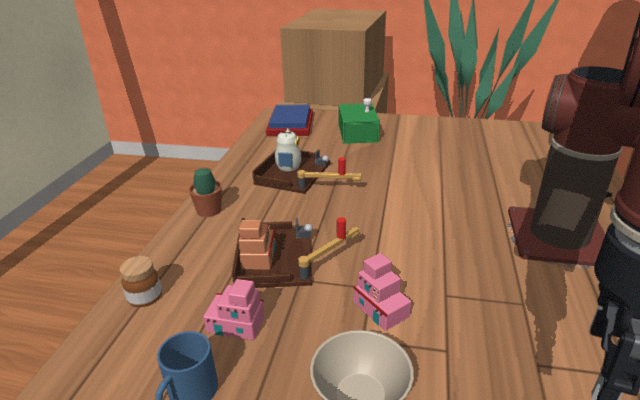

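The scene view shows four candidates:
- Adobe house with teal openings at (370,250), standing in a tray.
- Pink houses at (410,180) and (447,257), loose on the table.
- Owl in the other tray at (198,243).

Only the adobe one fits the description. Its tray's red knob is at (360,188) and the hinge is at (391,220). The owl's knob is at (254,188). I'll measure these and confirm in a crop.

```bash
python3 - <<'E'
from h import *
def redc(z,box):
    x0,y0,x1,y1=box; hsv=cv2.cvtColor(z['im'][y0:y1,x0:x1],cv2.COLOR_RGB2HSV)
    m=(((hsv[...,0]<5)|(hsv[...,0]>174))&(hsv[...,1]>190)&(hsv[...,2]>90)).astype(np.uint8)
    n,l,s,c=cv2.connectedComponentsWithStats(m); i=1+np.argmax(s[1:,4]); print(s[i]+[x0,y0,0,0,0]); return c[i]+[x0,y0]
def tri(za,a,zb,b):
    o1,r1=ray(za,a);o2,r2=ray(zb,b); A=np.c_[r1,-r2]; t=np.linalg.lstsq(A,o2-o1,rcond=None)[0]
    p,q=o1+t[0]*r1,o2+t[1]*r2; return (p+q)/2,np.linalg.norm(p-q)
s=load('scene0');d=load('side0')
a=redc(s,(345,170,375,205));b=redc(d,(328,210,355,245)); print('house knob',a,b,tri(s,a,d,b))
a2=redc(s,(240,170,270,205));b2=redc(d,(330,150,355,180)); print('owl knob',a2,b2,tri(s,a2,d,b2))
crop=np.hstack([cv2.resize(s['im'][165:285,300:460],(640,480),interpolation=2)[:, :400],cv2.resize(d['im'][200:320,220:320+60],(400,300),interpolation=2).repeat(1,0)[:300].copy() if 0 else cv2.resize(d['im'][200:320,225:325+40],(400,480),interpolation=2)])
cv2.imwrite('pics/crop.png',crop[:,:,::-1])
E
```

```text
[357 182   7  15  79]
[337 218   8  21 130]
house knob [359.59493671 188.65822785] [340.94615385 227.63846154] (array([0.48878979, 0.16583051, 0.08074339]), np.float64(0.0011225070085707988))
[250 182   7  14  76]
[339 158   6  16  81]
owl knob [253.02631579 188.67105263] [341.35802469 165.4691358 ] (array([ 0.53497369, -0.12275286,  0.08143755]), np.float64(0.0017830528998225323))
```

View pics/crop.png

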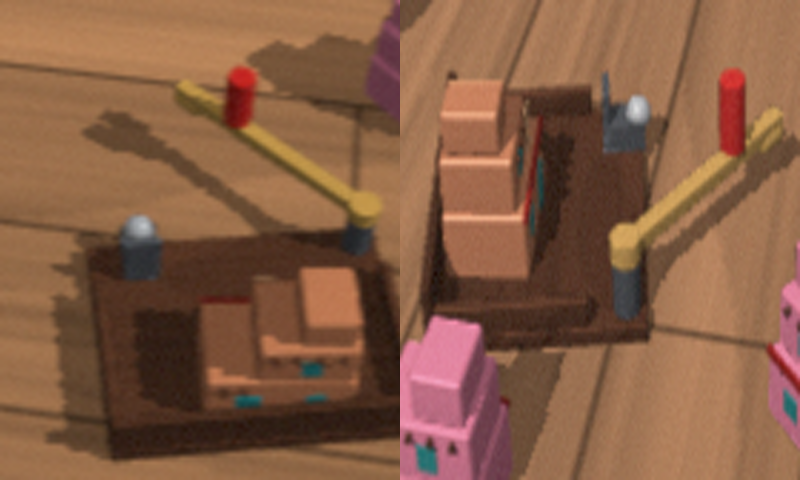

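The crop confirms the adobe house with teal openings in the dark tray. Its hinge cap is at scene (391,216) / side (304,259), and the catch with the silver ball is at scene (335,221). The pink houses stand outside the tray.

```bash
python3 - <<'E'
from h import *
def cloud(z,step=1):
    d=z['d'];v,u=np.nonzero(d>0);p=cv2.undistortPoints(np.c_[u,v].astype(float)[:,None],z['K'],z['D'])[:,0]
    P=np.c_[p,np.ones(len(p))]*d[v,u][:,None]; return P@z['T'][:3,:3].T+z['T'][:3,3], cv2.cvtColor(z['im'],cv2.COLOR_RGB2HSV)[v,u].astype(int), z['im'][v,u].astype(int)
B=[];T=[]
for n in('scene0','side0'):
    P,H,C=cloud(load(n))
    r=np.linalg.norm(P[:,:2]-[0.55,0.19],axis=1)<.2
    y=r&(H[:,0]>17)&(H[:,0]<30)&(H[:,1]>120)&(P[:,2]>.035)&(P[:,2]<.07)
    t=r&(C.max(1)<90)&(H[:,0]<15)&(H[:,1]>80)&(P[:,2]>.006)&(P[:,2]<.05)
    print(n,y.sum(),t.sum()); B.append(P[y]);T.append(P[t])
    q=P[y][:,:2]; 
    if len(q)>5:
        vx,vy,x0,y0=cv2.fitLine(q.astype(np.float32),cv2.DIST_HUBER,0,.01,.01).ravel(); s=(q-[x0,y0])@[vx,vy]
        print('bar',np.degrees(np.arctan2(vy,vx)),[x0,y0],np.array([x0,y0])+np.outer([s.min(),s.max()],[vx,vy]),np.percentile(P[y][:,2],[5,95]))
    if t.sum()>10: print('tray',cv2.minAreaRect(P[t][:,:2].astype(np.float32)*1000))
print(cv2.minAreaRect(np.vstack(T)[:,:2].astype(np.float32)*1000))
# hinge cap, catch ball triangulated
s=load('scene0');d=load('side0')
for a,b in(((391.3,216.3),(303.8,258.8)),((335,221),(308,227.5))):
    o1,r1=ray(s,a);o2,r2=ray(d,b);t=np.linalg.lstsq(np.c_[r1,-r2],o2-o1,rcond=None)[0];print(o1+t[0]*r1,o2+t[1]*r2)
E
```

```text
scene0 266 2640
bar 56.58766 [np.float32(0.5357342), np.float32(0.22669636)] [[0.46545062 0.12015567]
 [0.55931624 0.26244368]] [0.05109204 0.06132312]
tray ((592.402587890625, 197.5281524658203), (264.9002380371094, 273.9969787597656), 24.206809997558594)
side0 388 2199
bar 55.869358 [np.float32(0.5230986), np.float32(0.22470129)] [[0.45712448 0.12737011]
 [0.55368985 0.26983238]] [0.04795383 0.06004411]
tray ((623.5072631835938, 231.17283630371094), (158.16587829589844, 280.63037109375), 13.229779243469238)
((598.0689086914062, 202.40928649902344), (257.8135681152344, 290.28643798828125), 28.588726043701172)
[0.55175425 0.25781607 0.05689258] [0.54997737 0.2563503  0.05811943]
[0.57395905 0.11000276 0.03466285] [0.57514651 0.11095608 0.03372882]
```

```bash
python3 - <<'E'
from h import *
H=np.array([.551,.257])
for off in(0,-np.pi):
    for a in(-124.3,-100,-76):
        a=np.radians(a);p=H+.11*np.array([np.cos(a),np.sin(a)])
        for z in (.066,.2): print(round(np.degrees(a)),off,z,inverse_kinematics([*p,z],[np.pi,0,a+np.pi+off]))
E
```

```text
-124 0 0.066 [ 1.74707767e-01  1.50147875e-01  1.94188233e+00 -4.44089210e-16
  1.04956245e+00  7.73355701e-01]
-124 0 0.2 [ 1.74707767e-01 -1.54691574e-02  1.84105338e+00 -4.44089210e-16
  1.31600843e+00  7.73355701e-01]
-100 0 0.066 [ 1.29751977e-01  2.29174873e-01  1.84926250e+00 -4.44089210e-16
  1.06315528e+00  3.04284902e-01]
-100 0 0.2 [ 1.29751977e-01  7.16969372e-02  1.75193716e+00 -4.44089210e-16
  1.31795856e+00  3.04284902e-01]
-76 0 0.066 [ 1.22433812e-01  3.24606218e-01  1.73033289e+00 -4.44089210e-16
  1.08665355e+00 -1.21912283e-01]
-76 0 0.2 [ 0.12243381  0.1771587   1.63608304  0.          1.32835091 -0.12191228]
-124 -3.141592653589793 0.066 [ 0.17470777  0.15014787  1.94188233  0.          1.04956245 -2.36823695]
-124 -3.141592653589793 0.2 [ 0.17470777 -0.01546916  1.84105338  0.          1.31600843 -2.36823695]
-100 -3.141592653589793 0.066 None
-100 -3.141592653589793 0.2 None
-76 -3.141592653589793 0.066 None
-76 -3.141592653589793 0.2 None
```

```bash
python3 - <<'E'
from h import *
a=np.radians(-124.3);p=np.array([.489,.1665])
movep([*p,.23],[np.pi,0,a+np.pi]); snap('wrist','wrist1'); s=observe();print(s['time_s'],s['eef_pos'],s['ft_force'])
E
```

```text
2.175 [0.48883109 0.1673514  0.23003861] [-0.90190989 -0.15361539  0.33939756]
```

View pics/wrist1.png

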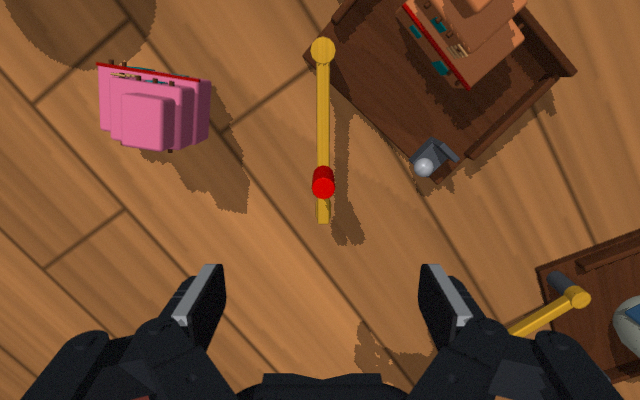

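The wrist view shows the knob top at (323,187), the hinge cap at (323,49), and the tray's front edge from (305,57) to (437,187), with the ball at (424,167). The pink house at (155,110) is clear of the path.

```bash
python3 - <<'E'
from h import *
z=load('wrist1')
k=onplane(z,(323,185),.1045);h=onplane(z,(323,49),.060);e1=onplane(z,(305,57),.012);e2=onplane(z,(437,187),.012);b=onplane(z,(424,167),.045)
side=onplane(z,(575,72),.0);s2=onplane(z,(437,187),0)
ang=lambda v:np.degrees(np.arctan2(v[1],v[0]))
print(k,h,np.linalg.norm((k-h)[:2]),'bar',ang(k-h),'edge',ang(e2-e1),'len',np.linalg.norm(e2-e1),'side',ang(side-s2)-90,'ball',b,ang(b-h))
E
```

```text
[0.49058519 0.16856174 0.1045    ] [0.55093939 0.25720606 0.06      ] 0.10724013457763681 bar -124.2493106757453 edge -77.03235071895503 len 0.19732716574663606 side -80.55163770461836 ball [0.5739733  0.11277236 0.045     ] -80.93892340588664
```

```bash
python3 - <<'E'
from h import *
H=np.array([.551,.257]);Z=.068
def pose(deg):
    a=np.radians(deg); return [*(H+.11*np.array([np.cos(a),np.sin(a)])),Z],[np.pi,0,a+np.pi]
gripper_to(.034)
p,r=pose(-124.3)
move_l([p[0],p[1],.13],feed=.15,rotation=r)
print('down',move_l(p,feed=.08,max_force=8))
f0=observe()['ft_force']
for d in np.r_[np.arange(-118,-81,6),-80,-78,-76,-74.5,-73]:
    p,r=pose(d); hit=move_l(p,feed=.06,rotation=r,max_force=15)
    s=observe();a=np.radians(d); t=np.array([-np.sin(a),np.cos(a),0]); e=s['eef_pos'][:2]-H
    print(d,round(np.degrees(np.arctan2(e[1],e[0])),1),round(s['time_s'],2),np.round((s['ft_force']-f0)@t,1),np.round(s['ft_force']-f0,1))
    if hit: print('hit'); break
snap('scene','scene2');snap('side','side2')
E
python3 - <<'E'
import cv2,numpy as np
s=cv2.imread('pics/scene2.png')[160:285,300:420];d=cv2.imread('pics/side2.png')[190:310,220:340]
cv2.imwrite('pics/crop2.png',np.hstack([cv2.resize(s,(400,400)),cv2.resize(d,(400,400))]))
E
```

```text
down False
-118.0 -117.8 4.82 -0.1 [ 0.1  0.3 -0.8]
-112.0 -112.1 5.16 -0.4 [-0.4  0.  -0. ]
-106.0 -106.2 5.5 -0.4 [-0.3  0.3 -1.2]
-100.0 -100.2 5.84 -0.8 [-0.8  0.2 -1.4]
-94.0 -94.2 6.18 -1.0 [-1.   0.2 -0.3]
-88.0 -88.2 6.53 0.6 [ 0.6  0.3 -1.3]
-82.0 -82.2 6.87 -0.1 [-0.1  0.2  0.2]
-80.0 -81.0 7.12 -4.7 [-4.8  0.2  1.1]
-78.0 -78.8 7.37 -4.1 [-4.  -0.8  0.6]
-76.0 -76.0 7.62 -1.0 [-1.1  0.1 -1.1]
-74.5 -74.1 7.87 -0.3 [-0.7  1.3 -0.6]
-73.0 -72.8 8.12 0.9 [ 0.7  0.7 -0.7]
```

View pics/crop2.png

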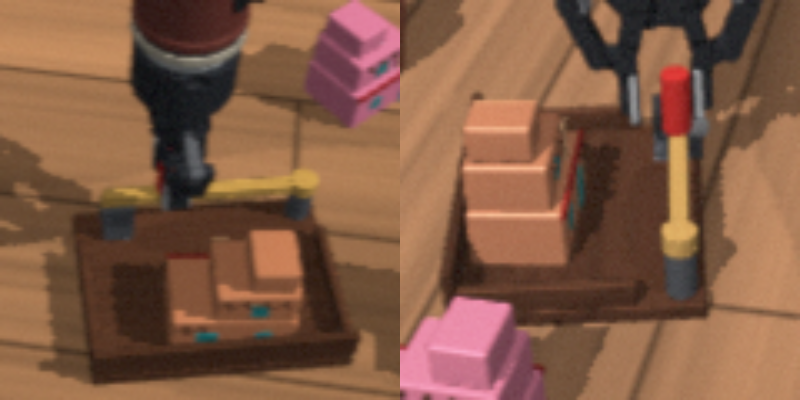

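The resistance of about 5 N rose and then vanished. The crop shows the bar lying over the catch across the front, the knob free between the fingers, and the house in place. Now I'll retract straight up and verify.

```bash
python3 - <<'E'
from h import *
s=observe();p=s['eef_pos']
print(move_l([p[0],p[1],.24],feed=.12,max_force=10)); 
snap('wrist','wrist3'); move_l([.40,p[1],.26],feed=.2); hold(.3)
snap('scene','scene3');snap('side','side3');print(observe()['time_s'],p)
z=load('wrist3');hsv=cv2.cvtColor(z['im'],cv2.COLOR_RGB2HSV)
m=((hsv[...,0]<4)|(hsv[...,0]>176))&(hsv[...,1]>230)&(hsv[...,2]>150)
n,l,st,c=cv2.connectedComponentsWithStats(m.astype(np.uint8));i=1+np.argmax(st[1:,4]);print(st[i],c[i])
k=onplane(z,c[i],.1)-[.551,.257,0];print(k,np.degrees(np.arctan2(k[1],k[0])))
# anything other than the bar moved?
for n in('scene','side'):
    a,b=load(n+'0')['im'].astype(int),load(n+'3')['im'].astype(int)
    sl=(slice(150,300),slice(160,470)) if n=='scene' else (slice(120,330),slice(190,420))
    df=(abs(a-b).max(2)>40)[sl].astype(np.uint8);N,l,st,c=cv2.connectedComponentsWithStats(df)
    print(n,[list(t[:5]+np.array([sl[1].start,sl[0].start,0,0,0])) for t in st[1:] if t[4]>12])
cv2.imwrite('pics/c3.png',np.vstack([cv2.resize(z['im'],(480,300)),cv2.resize(load('scene3')['im'][150:300,160:400],(480,300))])[:,:,::-1])
E
```

```text
False
11.325 [0.58329532 0.15178531 0.06808816]
[304 163  23  31 428] [315.89252336 180.92757009]
[ 0.02563873 -0.10488755  0.1       ] -76.26396235151789
scene [[np.int64(189), np.int64(150), np.int64(89), np.int64(22), np.int64(929)], [np.int64(344), np.int64(182), np.int64(44), np.int64(37), np.int64(208)], [np.int64(321), np.int64(193), np.int64(48), np.int64(32), np.int64(374)], [np.int64(312), np.int64(219), np.int64(9), np.int64(11), np.int64(56)], [np.int64(331), np.int64(219), np.int64(9), np.int64(6), np.int64(40)]]
side [[np.int64(361), np.int64(120), np.int64(24), np.int64(33), np.int64(364)], [np.int64(396), np.int64(120), np.int64(24), np.int64(32), np.int64(401)], [np.int64(393), np.int64(141), np.int64(27), np.int64(62), np.int64(644)], [np.int64(298), np.int64(210), np.int64(20), np.int64(51), np.int64(428)], [np.int64(317), np.int64(217), np.int64(49), np.int64(48), np.int64(577)], [np.int64(312), np.int64(224), np.int64(13), np.int64(10), np.int64(49)]]
```

View pics/c3.png

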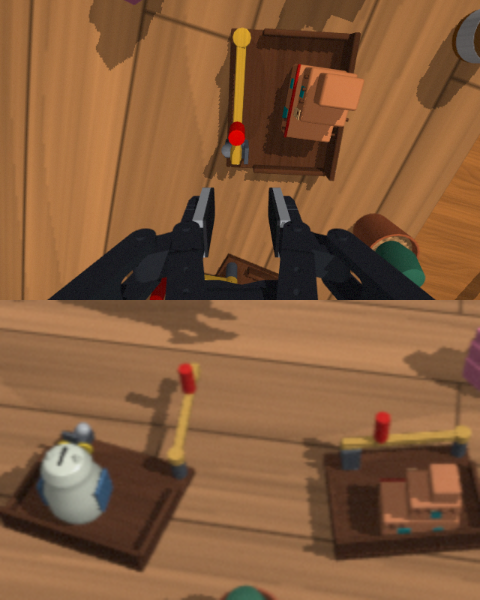

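The bar lies parallel to the tray front at -76°, past the ball. The image differences show no change at the house, the owl or the owl's bar. The robot is clear, so I'm handing in.

```bash
python3 -c "from plant import *; print(job_done())"
```

```text
the job is handed in; nothing more can be done
None
```

The pueblo house tray's keeper bar is shut past its catch and released, the house and the owl's bar are where they were, and the job was handed in at about 11 s of the 32 s allowed.

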